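Cover the parts cup, then pull the filter plate from under the power supply's flap

TASK

First put the loose cover on the parts cup so that it sits level and home on the rim, and let go of it, so that no dust gets in. Then swing the power supply's top flap up on end and leave it open, draw the filter plate (the one with the grip tab) up out of its slot, and bring it over the middle of the open black tray. Finish while still holding it there, upright and still, its lower edge a good 10 cm above the bench; leave the plain blank in its slot and everything else where it is.

Things in the scene. Friction and masses are not known exactly. Their poses are not given: they have to be found in the camera images.
- cover_center (a point): Loose round aluminium cover lying right way up on the bench, 37 mm high. From below: plug 56 mm across, 8 mm deep; flange 82 mm across, 5 mm thick; black upright round knob 20 mm across, 24 mm tall. The point is on its axis, half-way up (18.5 mm above its underside), z up: the knob's middle is 6.5 mm above it, the flange's top 5.5 mm below. About 0.1 kg.
- cup_rim (a point): Centre of the mouth, at rim height, of an open straight-sided round steel cup with small brass parts in it: outside 72 mm, inside 64 mm across, 60 mm high, loose on the bench, 0.3 kg. The cover's plug enters the mouth and its flange rests on the rim: seated, the cover's point is 10.5 mm above this one.
- bay (a point): Bench power supply, grey, fixed, 220 mm wide, 125 mm high. The point is over the centre of its filter bay, at housing-top height; x points to its rear, y to its left, z up. Front face 62 mm before the point, rear face 200 mm behind. The bay, 110 (x) by 180 mm (y), lies under the flap; 35 mm down in it is a deck with two slots 15 mm wide along x, at y = +28 and -28 mm, 60 mm deep.
- flap_hinge (a point): Centre of the flap's hinge line, fixed on the power supply 56 mm behind the bay's point, at housing-top height; same axes as the bay; the hinge runs along y. The flap is an aluminium plate 118 mm (x) by 200 mm, 6 mm thick, 0.14 kg, covering the bay.
- flap_tab (a point): Pull tab of the flap: black, 22 mm wide (y), 12 mm thick, standing 45 mm out from the middle of the flap's front edge in its plane, beyond the front panel, free space below. The point is mid-width, mid-thickness, 30 mm out from the edge, 148 mm from the hinge line (shut: 3 mm above it), and turns with the flap. Pinched by its two sides from above, the tab can swivel between the fingers.
- flap (a joint): Flap angle in rad: 0 shut, about 1.57 upright, stop at 1.75; the tab rises and goes over to the rear. It may start slightly ajar. The stiff hinge (0.18 N m) keeps it where it is left.
- filter_center (a point): Filter plate on edge in one of the two slots (either): black frame with steel mesh 100 (x) by 10 (y) by 60 mm high, with a black grip tab 30 (x) by 12 (y) by 26 mm high on the middle of its top edge. The point is half-way up the whole (43 mm above the lower edge), z up; the tab spans 17 to 43 mm above it. In its slot the deck is 17 mm, the housing's top 52 mm above the point. 0.12 kg.
- blank: Plain grey blank plate 100 by 10 by 50 mm, without a tab, standing in the other slot, its top 10 mm below the deck; origin at the centre of its lower edge. To be left there.
- tray: Open square black plastic tray, 140 by 140 mm, 30 mm high, wall 4 mm, on the bench; origin at the centre of its underside.
- meter: Handheld meter lying on the bench, 150 by 75 by 32 mm (long along its x); origin at the centre of its underside. Bystander.
- screwdriver: Screwdriver lying along its x, 180 mm long; bystander.
- jar: Closed jar 60 mm across and 80 mm high; origin at the centre of its underside. Bystander.
Things that resemble listed ones, but are neither listed nor needed, are in the scene too. What is shaped like the tray but orange or turquoise is not meant. Of the things shaped like the part that bears cover_center, the aluminium one is meant.

How it is judged:
On the way, in this order (a step that is already met when the one before it is completed fails the run):
1. the cover is seated level on the cup's rim and let go (horizontal distance between cover_center and cup_rim below 0.008 m and z of cover_center in the frame of cup_rim between 0.005 and 0.0145 m and angle between cover_center's own z axis and vertical below 0.08 rad and angle between cup_rim's own z axis and vertical below 0.15 rad and contact force between the fingers and cover below 0.1 N), for 0.3 s.
2. the flap has been swung up past 1.2 rad (value of joint flap above 1.2 rad), for 0.1 s.
3. the filter plate has been drawn up clear of its slot (height (world z) of filter_center above 0.165 m), for 0.1 s.
At the end, for the whole second after the job is handed in: Fingers hold the filter plate upright (0.3 rad), still, over the tray: centre within 45 mm of the tray's from above and over 130 mm above the bench, touching neither tray nor unit. Cover on the cup within 8 mm of centre, level (0.08 rad), flange on the rim; flap open past 1.1 rad (horizontal distance between cover_center and cup_rim below 0.008 m and z of cover_center in the frame of cup_rim between 0.005 and 0.0145 m and angle between cover_center's own z axis and vertical below 0.08 rad and angle between cup_rim's own z axis and vertical below 0.15 rad and value of joint flap above 1.1 rad and height (world z) of filter_center above 0.13 m and horizontal distance between filter_center and tray below 0.045 m and angle between filter_center's own z axis and vertical below 0.3 rad and linear speed of filter below 0.03 m/s and contact force between the fingers and filter above 0.5 N and contact force between filter and tray below 0.05 N and contact force between filter and unit below 0.05 N); the arm keeps its last pose, push and grip.
It fails at once if the meter, screwdriver or jar is pushed more than 30 mm out of place (distance of any of meter, screwdriver, jar from where it was at the start of the episode above 0.03 m).
It fails at once if the tray is pushed more than 30 mm out of place (distance of tray from where it was at the start of the episode above 0.03 m).
It fails at once if the blank leaves its place by more than 20 mm (distance of blank from where it was at the start of the episode above 0.02 m).
It fails at once if the cup is pushed or lifted more than 30 mm out of place (distance of cup_rim from where it was at the start of the episode above 0.03 m).
It also fails if it takes over 58 s, if anything falls off the work surface, if the arm or the gripper's body presses on something with over 40 N, if the wrist force passes 120 N, or if a joint passes its speed limit or range.

ROBOT

A 6-joint arm with a two-finger parallel gripper is mounted at the origin on the work surface. World frame = base frame: x ahead of the robot, y to its left, z up, the work surface at z = 0. Lengths are in m, angles in rad, forces in N, time in s.
With the tool pointing down it reaches from about 0.35 to 0.8 m from the base axis. Payload 7.3 kg.
Tool frame: the origin (TCP) lies midway between the tips of the shut fingers; the grasp point (between the pads) lies arm.tcp_to_grasp behind it (arm.tcp_to_grasp is the distance from the TCP to the grasp point, in m); x points along the fingers, y is the direction in which the jaws open and shut, and the axes are right-handed (so a half turn about x gives the same grasp; the last joint's range is limited). The gripper opens to 85 mm and grips with 20 to 120 N. Pads are 22 mm wide; open, the fingers measure 114 mm over their backs; the gripper's body (76 mm by 85 mm) begins 54 mm behind the grasp point. The pads swing forward as they close: fully open they stand 13 mm farther back than shut.
Start: joints at [-1.291, 0.342, 1.524, -0, 1.275, -0.146], TCP at [0.217, -0.478, 0.231] pointing down, gripper open.
Joint ranges: [-2.53, 2.53], [-0.77, 2.02], [0.04, 2.7], [-1, 4.14], [0.28, 2.66], [-3.11, 3.11]. Speed limits (rad/s): [2.57, 2.57, 3.14, 3.14, 3.14, 3.14].

INTERFACE

Orientations are given as a unit quaternion [w, x, y, z].
In Python, from rig import arm gives the robot as it stands. The module is installed in compiled form; this text tells all that it offers. Calls block until the motion is done:
- arm.move_ptp(position, orientation): joint-space move of the TCP to a pose.
- arm.line_to(position, velocity=0.15, rotation=None): straight line of the TCP; rotation=None keeps the orientation; velocity is the mean speed in m/s.
- arm.move_joints(angles): joint-space move.
- arm.open_gripper() and arm.close(): open the fingers fully, or close them until they stop; the grip force is fixed at half the most.
- arm.dwell(seconds).
- arm.ik(position, orientation): joint angles nearest the present ones, or None.
- arm.get_state(): the state.
- arm.camera(name): name is "scene" or "top"; returns a dict with "color" (480x640x3 uint8, red, green, blue), "range_z" (480x640 float32, m along the optical axis (not along the pixel's ray), 0 where there is no reading), "fx", "fy", "cx", "cy" (pixels), "rvec" (rotation vector, rad) and "tvec" (3), from world to camera coordinates, as OpenCV has them. Camera axes: x right, y down, z forward; pixel columns grow to the right and rows downward; lengths in m; the calibration is good to about 2 mm. A picture is of the moment at which its call begins.
A pose or a line that the arm cannot do raises arm.PlanningError and nothing moves.
- arm.hand_in(): hands the job in, once; it reports no verdict.
Trained networks look in the newest picture that a camera, given by its name, has taken for a name from the list of things; names that differ only in an ending like _2 or _b are one class to them, and where a whole thing is asked for, a point or a joint stands for the part that bears it (a point fixed in the world has none). Each returns a list of dicts, best first, with "conf" (0 to 1); they miss things now and then, are a little off and sometimes report something else, mostly with a low value. They report only what shows in the picture. A call takes as long as a camera call. They do not tell look-alikes from the thing itself.
- arm.regions_of(thing, camera): "mask" (480x640 bool, what is visible of it) and "point" ([column, row] in pixels, amid what is visible of it).
The state is a dict: "t": time; "q": joint angles; "qvel": joint speeds; "joint_torque": joint torques, N m; "tcp_pos": TCP position; "tool_rot": TCP orientation; "contact_force": force on the tool from outside, world axes, zero at the start; "ft_torque": the same for the moment, N m; "gripper_width": finger opening in m.
Only numpy, scipy, OpenCV 4.12 (cv2) and the standard library are available. Lean on these libraries where they do the work, as an engineer would, in place of code of your own. Each camera call takes 0.05 s, during which the arm holds its last target. There are 200 camera calls.

## Working session

There is one attempt and no reset: what is moved stays moved. The work goes in short steps, each a Python script; the robot and the scene stay as the last script left them, time stands still between calls to the robot, and variables do not carry over. Pictures are saved under pics/ and viewed, about 8 in all and at most 12, crops included, and the job is handed in when it is done.

```bash
mkdir -p pics
cat > h.py <<'E'
import numpy as np, cv2
from rig import arm
def cam(n):
    c=arm.camera(n); R=cv2.Rodrigues(np.array(c["rvec"],float))[0]; t=np.array(c["tvec"],float).ravel()
    z=c["range_z"].astype(float); v,u=np.mgrid[:480,:640]
    P=np.stack([(u-c["cx"])/c["fx"]*z,(v-c["cy"])/c["fy"]*z,z],-1)
    W=(P-t)@R; W[z==0]=np.nan
    c["W"]=W; c["R"]=R; c["t"]=t; return c
def save(c,f,box=None,k=1):
    im=c["color"][:,:,::-1]
    if box: im=im[box[1]:box[3],box[0]:box[2]]
    cv2.imwrite("pics/"+f,cv2.resize(im,None,fx=k,fy=k,interpolation=cv2.INTER_CUBIC))
def quat(yaw):  # tool x down, jaw (tool y) along yaw in the world xy plane
    from scipy.spatial.transform import Rotation as Ro
    x=np.array([0,0,-1.]);y=np.array([np.cos(yaw),np.sin(yaw),0]);M=np.stack([x,y,np.cross(x,y)],1)
    q=Ro.from_matrix(M).as_quat(); return [q[3],q[0],q[1],q[2]]
E
python3 - <<'E'
from h import *
print(arm.tcp_to_grasp, arm.get_state())
for n in ("scene","top"):
    c=cam(n); save(c,n+"1.png"); print(n,-c["R"].T@c["t"])
    for th in ("cover_center","cup_rim","bay","flap","flap_tab","filter_center","blank","tray","meter","jar","screwdriver"):
        try: r=arm.regions_of(th,n)
        except Exception as e: print(th,e); continue
        for d in r[:4]:
            p=c["W"][d["mask"]]; p=p[~np.isnan(p[:,0])]
            if len(p): print(th,round(d["conf"],2),np.round(d["point"]),len(p),"med",np.median(p,0).round(3),"lo",np.percentile(p,2,axis=0).round(3),"hi",np.percentile(p,98,axis=0).round(3),np.median(c["color"][d["mask"]],0))
E
```

```text
0.0187 {'t': 0.0, 'q': array([-1.29100750e+00,  3.42730211e-01,  1.52502367e+00,  2.47979402e-05,
        1.27540545e+00, -1.45986780e-01]), 'qvel': array([-8.80628641e-05, -6.56903680e-04,  1.00773213e-03,  9.07974151e-04,
       -8.60063057e-04,  4.24522752e-04]), 'joint_torque': array([-1.92265230e-03, -4.33687520e+01, -2.46009600e+01, -3.55953071e-04,
        7.70939601e-03, -1.54142793e-05]), 'tcp_pos': array([ 0.21675982, -0.47771907,  0.23061976]), 'tool_rot': array([-0.14884415, -0.6911154 , -0.14995059,  0.69117273]), 'contact_force': array([-0.90088444, -0.02380248,  0.0354489 ]), 'ft_torque': array([ 0.01881673, -0.04378189, -0.0128875 ]), 'gripper_width': 0.08551323229514358}
scene [1.12435749 0.36004763 1.10063264]
cover_center 0.64 [471. 277.] 752 med [0.311 0.216 0.014] lo [0.268 0.177 0.006] hi [0.345 0.251 0.038] [74. 29. 95.]
cover_center 0.57 [453. 323.] 877 med [0.447 0.245 0.014] lo [0.404 0.207 0.008] hi [0.481 0.28  0.039] [138. 137. 129.]
cup_rim 0.57 [475. 384.] 1327 med [0.543 0.358 0.028] lo [0.519 0.324 0.001] hi [0.588 0.391 0.062] [60. 58. 54.]
cup_rim 0
[... 2834 characters left out ...]
22 med [ 0.517 -0.396  0.005] lo [ 0.445 -0.464 -0.003] hi [ 0.585 -0.322  0.033] [32. 31. 31.]
tray 0.66 [444. 309.] 2880 med [ 0.313 -0.437  0.004] lo [ 0.247 -0.518 -0.003] hi [ 0.389 -0.357  0.031] [  0. 110. 107.]
meter 0.56 [336. 272.] 1135 med [ 0.399 -0.149  0.032] lo [ 0.297 -0.185  0.022] hi [ 0.449 -0.112  0.711] [88. 92. 90.]
meter 0.38 [190. 253.] 759 med [0.442 0.244 0.014] lo [0.408 0.209 0.003] hi [0.481 0.283 0.039] [136. 138. 132.]
jar 0.73 [406. 179.] 498 med [ 0.651 -0.322  0.077] lo [ 0.631 -0.349  0.013] hi [ 0.682 -0.299  0.085] [138.5 141.5 146. ]
screwdriver 0.62 [251. 271.] 346 med [0.399 0.079 0.022] lo [0.337 0.068 0.009] hi [0.446 0.093 0.031] [104.   11.    6.5]
```

```bash
python3 - <<'E'
import cv2
a=cv2.imread("pics/scene1.png");b=cv2.imread("pics/top1.png")
cv2.imwrite("pics/crop2.png",cv2.resize(a[200:430,250:530],None,fx=2.5,fy=2.5,interpolation=cv2.INTER_CUBIC))
E
python3 - <<'E'
from h import *
from scipy.optimize import least_squares
def circ(p):
    f=least_squares(lambda x:np.hypot(p[:,0]-x[0],p[:,1]-x[1])-x[2],[*p[:,:2].mean(0),.03]); return f.x.round(4)
for n in ("scene","top"):
    c=cam(n); W=c["W"]
    def near(x,y,r,z0,z1): 
        m=(np.hypot(W[...,0]-x,W[...,1]-y)<r)&(W[...,2]>z0)&(W[...,2]<z1); return W[m]
    k=near(.444,.245,.03,.034,.05); print(n,"knob top",len(k),k.mean(0).round(4), cv2.minEnclosingCircle(k[:,:2].astype(np.float32)))
    k=near(.444,.245,.05,.0095,.017);print(" flange",len(k),cv2.minEnclosingCircle(k[:,:2].astype(np.float32)),np.median(k[:,2]))
    k=near(.553,.358,.05,.054,.07); print(" rim",len(k),circ(k),cv2.minEnclosingCircle(k[:,:2].astype(np.float32)),np.median(k[:,2]))
    m=(W[...,2]>.12)&(W[...,2]<.15)&(W[...,0]>.35); print(" unit top",cv2.minAreaRect(W[m][:,:2].astype(np.float32)))
    # hull of high points: print flap/tab profile
    m=(W[...,2]>.131)&(W[...,2]<.16)&(W[...,0]>.35)&(W[...,0]<.7)&(abs(W[...,1])<.2)
    p=W[m]; print(" flap",len(p),cv2.minAreaRect(p[:,:2].astype(np.float32)))
    A=np.c_[p[:,:2],np.ones(len(p))]; print(" plane",np.linalg.lstsq(A,p[:,2],rcond=None)[0].round(4))
    for x in np.arange(.38,.64,.01):
        s=W[(abs(W[...,0]-x)<.005)&(W[...,2]>.1)&(W[...,2]<.2)&(abs(W[...,1])<.2)]
        if len(s): print("  x%.2f n%d y %.3f..%.3f z %.4f"%(x,len(s),*np.percentile(s[:,1],[1,99]),np.median(s[:,2])))
    k=near(.515,-.395,.12,.024,.04);r=cv2.minAreaRect(k[:,:2].astype(np.float32));print(" tray",r)
E
```

```text
scene knob top 56 [0.4434 0.2433 0.0377] ((0.4424322247505188, 0.2437697947025299), 0.011033576913177967)
 flange 713 ((0.442907452583313, 0.24389824271202087), 0.042419955134391785) 0.013681437541051706
 rim 262 [0.5533 0.3569 0.0338] ((0.5525460243225098, 0.3566797971725464), 0.0371197871863842) 0.059797881301612385
 unit top ((0.5426936745643616, -0.42001909017562866), (0.995369553565979, 0.30890709161758423), 82.72132873535156)
 flap 3797 ((0.5690204501152039, -0.033239126205444336), (0.2053806483745575, 0.26336243748664856), 83.4117202758789)
 plane [-0.0414  0.0046  0.1575]
  x0.44 n19 y -0.028..-0.007 z 0.1411
  x0.45 n40 y -0.030..-0.007 z 0.1414
  x0.46 n38 y -0.031..-0.007 z 0.1409
  x0.47 n46 y -0.133..-0.010 z 0.1395
  x0.48 n147 y -0.133..-0.011 z 0.1370
  x0.49 n220 y -0.133..0.043 z 0.1367
  x0.50 n341 y -0.135..0.085 z 0.1362
  x0.51 n358 y -0.135..0.085 z 0.1358
  x0.52 n367 y -0.137..0.084 z 0.1353
  x0.53 n375 y -0.138..0.082 z 0.1347
  x0.54 n362 y -0.139..0.081 z 0.1342
  x0.55 n354 y -0.141..0.079 z 0.1338
  x0.56 n382 y -0.142..0.078 z 0.1334
  x0.57 n373 y -0.
[... 1114 characters left out ...]
..-0.011 z 0.1334
  x0.49 n303 y -0.130..0.054 z 0.1346
  x0.50 n381 y -0.131..0.086 z 0.1351
  x0.51 n350 y -0.132..0.085 z 0.1346
  x0.52 n353 y -0.134..0.083 z 0.1345
  x0.53 n347 y -0.134..0.082 z 0.1337
  x0.54 n339 y -0.136..0.082 z 0.1335
  x0.55 n349 y -0.138..0.080 z 0.1327
  x0.56 n347 y -0.139..0.079 z 0.1327
  x0.57 n336 y -0.140..0.077 z 0.1323
  x0.58 n342 y -0.142..0.076 z 0.1317
  x0.59 n345 y -0.142..0.075 z 0.1310
  x0.60 n314 y -0.145..0.074 z 0.1305
  x0.61 n312 y -0.145..0.071 z 0.1267
  x0.62 n331 y -0.145..0.070 z 0.1250
  x0.63 n331 y -0.149..0.069 z 0.1252
 tray ((0.4906291365623474, -0.3956456780433655), (0.19100284576416016, 0.14161041378974915), 5.499452114105225)
```

View pics/scene1.png

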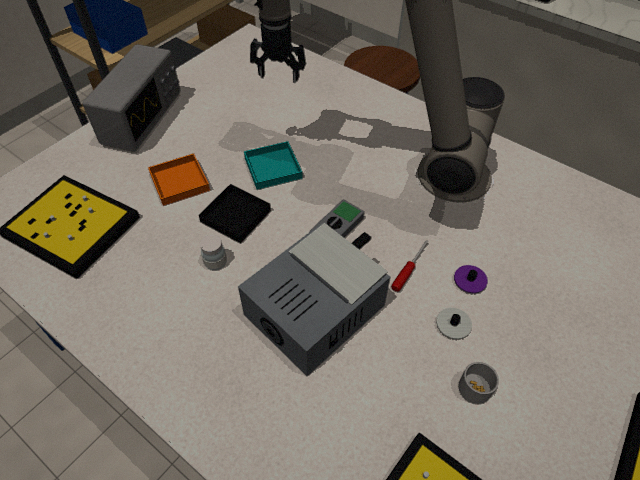

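View pics/crop2.png

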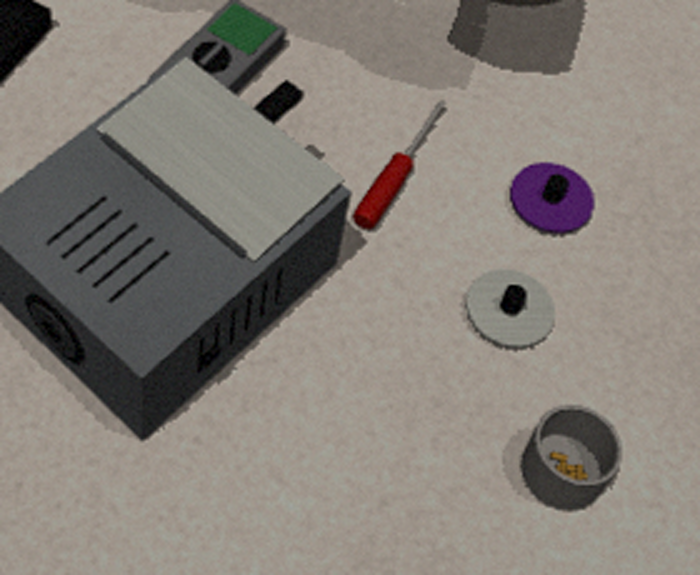

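The aluminium cover is at scene pixel (453,323). Its look-alike at (471,277) is purple. The black tray is at (236,215), with orange and turquoise decoys at (176,178) and (271,163). The enlarged crop shows the aluminium cover at left of the cup and confirms the choice, so I'll do the cover first.

```bash
cat >> h.py <<'E'
def go(p,yaw):
    best=None
    for y in (yaw,yaw+np.pi):
        q=arm.ik(p,quat(y))
        if q is not None and (best is None or abs(q[5])<abs(best[5])): best=q
    if best is None: raise SystemExit("no ik")
    arm.move_joints(best)
def st():
    s=arm.get_state(); print("t%.1f"%s["t"],s["tcp_pos"].round(4),"w%.4f"%s["gripper_width"],"F",s["contact_force"].round(1))
E
python3 - <<'E'
from h import *
C=np.array([.4437,.2447]);K=np.array([.5533,.3577])
yaw=np.arctan2(*C[::-1])+np.pi/2
go([*C,.12],yaw); st()
arm.line_to([*C,.017]); arm.close(); st()
arm.line_to([*C,.13],.2); st()
arm.line_to([*K,.115],.2); c=cam("scene"); save(c,"cov.png",(380,230,560,450),2.5); st()
E
```

```text
t4.0 [0.4442 0.2441 0.1201] w0.0856 F [0.4 0.4 0.3]
t5.5 [0.4439 0.2448 0.0175] w0.0180 F [-1.5 -0.2  5. ]
t6.2 [0.443  0.2444 0.129 ] w0.0174 F [ 0.  -0.6 -0.5]
t7.2 [0.5526 0.357  0.1145] w0.0177 F [-0.  -0.9 -1.3]
```

View pics/cov.png

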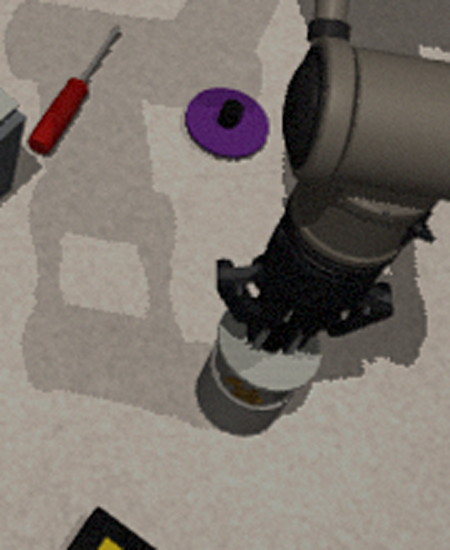

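The picture shows the aluminium cover held level over the cup, around crop pixel (270,355), with the purple one untouched. Next I lower it, release and check.

Run:
```python
from h import *
K=[.5533,.3577]
arm.line_to([*K,.085],.1); st()
arm.line_to([*K,.0705],.04); st()
s=arm.get_state()
arm.open_gripper(); st(); arm.line_to([*K,.15],.2)
arm.move_ptp([.45,.1,.3],s["tool_rot"]); arm.dwell(.1); st()
for n in ("scene","top"):
    c=cam(n); W=c["W"]; d=np.hypot(W[...,0]-.5533,W[...,1]-.3577)
    k=W[(d<.05)&(W[...,2]>.06)&(W[...,2]<.075)]; print(n,len(k),cv2.minEnclosingCircle(k[:,:2].astype(np.float32)),np.linalg.lstsq(np.c_[k[:,:2]-.5,np.ones(len(k))],k[:,2],rcond=None)[0].round(4),np.median(k[:,2]))
    k=W[(d<.03)&(W[...,2]>.083)&(W[...,2]<.1)]; print(" knob",k.mean(0).round(4))
    k=W[(d<.055)&(W[...,2]>.01)&(W[...,2]<.05)]; print(" cup wall",len(k),k.min(0),k.max(0)) if len(k) else 0
    if n=="scene": save(c,"seat.png",(420,330,540,420),4)
    # tab pixels
    m=(W[...,2]>.13)&(W[...,2]<.16)&(W[...,0]>.42)&(W[...,0]<.462)&(abs(W[...,1])<.06); print(" tab",cv2.minAreaRect(W[m][:,:2].astype(np.float32)),W[m].mean(0))
    L=[];
    for x in np.arange(.52,.66,.005):
        s=W[(abs(W[...,0]-x)<.004)&(W[...,2]>.115)&(W[...,2]<.2)&(abs(W[...,1])<.2)]
        if len(s)>40: L.append([x,s[:,1].min(),s[:,1].max()])
    L=np.array(L); print(" sides",np.polyfit(L[:,0]-.6,L[:,1],1),np.polyfit(L[:,0]-.6,L[:,2],1))
    # rear edge of unit top
    m=(W[...,2]>.12)&(W[...,2]<.13)&(W[...,0]>.6)&(abs(W[...,1]+.05)<.12); p=W[m]; print(" rear",[(round(y,2),p[abs(p[:,1]-y)<.006][:,0].max().round(4)) for y in (-.14,-.1,-.06,-.02,.02)])
```

```text
t7.6 [0.5531 0.3574 0.085 ] w0.0172 F [-0.5 -0.3 -0.1]
t8.1 [0.5532 0.3577 0.0703] w0.0178 F [-0.   1.1 -0.5]
t8.8 [0.5533 0.3577 0.0705] w0.0853 F [-0.   0.4  0.2]
t10.6 [0.4503 0.1007 0.2991] w0.0854 F [0.1 0.7 0.1]
scene 1078 ((0.551204264163971, 0.35756412148475647), 0.04273976385593414) [0.0045 0.0001 0.0654] 0.06563549789572398
 knob [0.553  0.3568 0.0891]
 cup wall 281 [0.55766475 0.32218313 0.01006208] [0.5899953  0.39213408 0.04960717]
 tab ((0.45077335834503174, -0.017996031790971756), (0.022363560274243355, 0.023704925552010536), 86.10009765625) [ 0.45099747 -0.01756177  0.14095626]
 sides [-0.14107619 -0.14982507] [-0.13127574  0.07345766]
 rear [(-0.14, np.float64(0.7339)), (-0.1, np.float64(0.7395)), (-0.06, np.float64(0.7433)), (-0.02, np.float64(0.7486)), (0.02, np.float64(0.7541))]
top 406 ((0.552617609500885, 0.36027345061302185), 0.041975587606430054) [ 0.0081 -0.0238  0.0624] 0.06548655799171661
 knob [0.5525 0.3592 0.0889]
 cup wall 9 [0.51791358 0.35209768 0.01118894] [0.51925621 0.37013659 0.03831674]
 tab ((0.4518745541572571, -0.016230221837759018), (0.021825067698955536, 0.023006170988082886), 80.97069549560547) [ 0.45114153 -0.01685337  0.14023689]
 sides [-0.13066739 -0.14523271] [-0.04577268  0.07351642]
 rear [(-0.14, np.float64(0.7347)), (-0.1, np.float64(0.7395)), (-0.06, np.float64(0.7457)), (-0.02, np.float64(0.7512)), (0.02, np.float64(0.7556))]
```

View pics/seat.png

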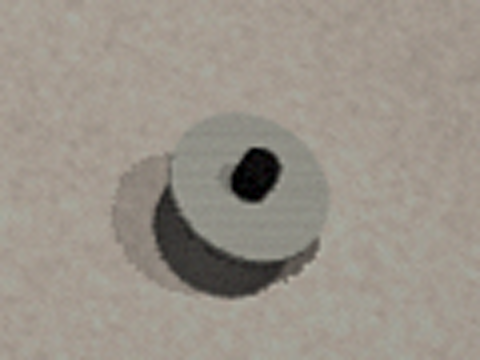

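The cover is seated: the flange top is flat at z≈0.0655 in both cameras, and the crop shows it level on the cup (knob at crop (255,175)). Next comes the flap. The unit's yaw is about -0.133, the hinge is near (0.602,-0.037), and the flap is ajar by about 0.04.

```bash
cat >> h.py <<'E'
A=-.133; ex=np.array([np.cos(A),np.sin(A),0]);ey=np.array([-np.sin(A),np.cos(A),0]);ez=np.array([0,0,1.])
H=np.array([.6023,-.0373,.125]); YJ=A+np.pi/2
def tab(th): return H+.148*(-ex*np.cos(th)+ez*np.sin(th))+.003*(ez*np.cos(th)+ex*np.sin(th))
E
python3 - <<'E'
from h import *
off=-.0205*ez; p=tab(.044); print(p)
go(p+off+.08*ez,YJ); arm.line_to(p+off,.15); arm.close(); st()
for th in np.linspace(.044,1.6,12)[1:]:
    try: arm.line_to(tab(th)+off,.2)
    except arm.PlanningError as e: print(th,e); break
    st()
c=cam("scene"); save(c,"flap.png",(220,120,420,300),4)
E
```

```text
[ 0.45587983 -0.01771047  0.134507  ]
t12.7 [ 0.4558 -0.0191  0.1142] w0.0208 F [-1.5 -8.2  1. ]
t13.0 [ 0.4584 -0.0195  0.1351] w0.0208 F [-0.4 -7.8 -0.9]
t13.2 [ 0.4637 -0.0202  0.1552] w0.0208 F [-2.5 -7.4  0.3]
t13.5 [ 0.472  -0.0213  0.1742] w0.0209 F [-3.4 -6.6  1.1]
t13.7 [ 0.4828 -0.0227  0.1919] w0.0206 F [-4.5 -5.7  1.3]
t14.0 [ 0.4964 -0.0244  0.208 ] w0.0209 F [-5.  -5.7  3.8]
t14.2 [ 0.5122 -0.0264  0.2219] w0.0209 F [-3.2 -6.3  5.5]
t14.5 [ 0.5294 -0.0287  0.2332] w0.0208 F [-3.5 -6.1  4. ]
t14.8 [ 0.5485 -0.0311  0.2422] w0.0210 F [-1.4 -6.   2.9]
t15.0 [ 0.5679 -0.0336  0.2482] w0.0208 F [-1.9 -6.   2.5]
t15.3 [ 0.5887 -0.0363  0.2515] w0.0209 F [-0.6 -6.7  0.8]
t15.5 [ 0.6094 -0.039   0.2519] w0.0211 F [-1.5 -6.5  1. ]
```

View pics/flap.png

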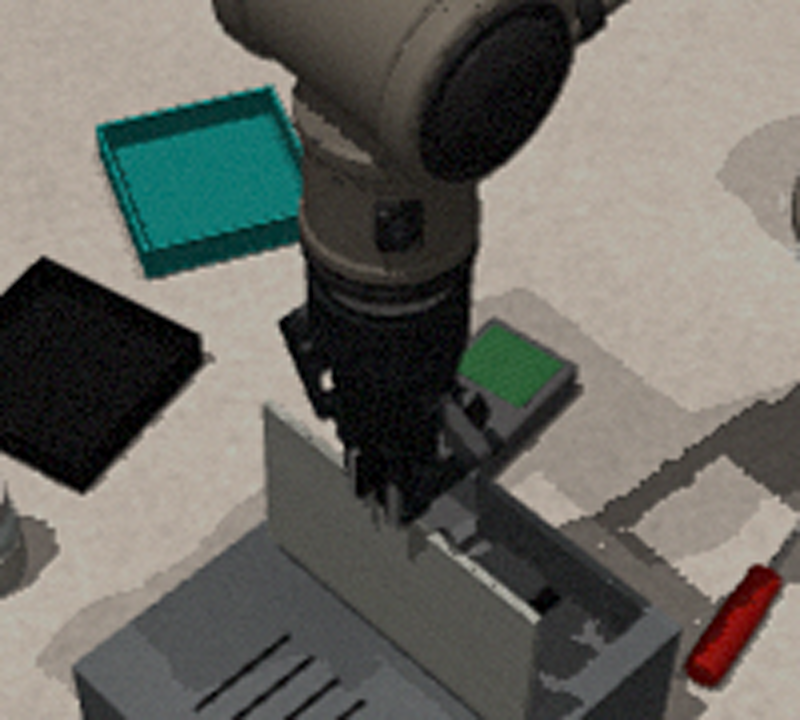

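The picture shows the flap standing on end, with a black tab in the bay at crop (545,600), on the left side. I'll release it, clear the view and locate the filter.

Run:
```python
from h import *
s=arm.get_state(); arm.open_gripper(); p=s["tcp_pos"]; arm.line_to(p+.07*ez,.2); arm.line_to(p+np.array([-.12,.18,.1]),.25); st()
B=H-.056*ex; print("bay",B)
for n in ("scene","top"):
    c=cam(n); W=c["W"]; L=(W-B)@np.stack([ex,ey,ez],1); c["L"]=L
    for d in arm.regions_of("filter_center",n)[:2]:
        q=L[d["mask"]]; q=q[~np.isnan(q[:,0])]; print(n,d["conf"],d["point"],np.percentile(q,[3,50,97],axis=0).round(4).tolist())
    m=(abs(L[...,0])<.05)&(abs(L[...,1])<.085)&(L[...,2]<-.002)
    for lo,hi in ((-.02,-.002),(-.033,-.02),(-.037,-.033),(-.06,-.037)):
        q=L[m&(L[...,2]>lo)&(L[...,2]<hi)]
        if len(q)>3: print(" ",lo,hi,len(q),np.percentile(q,[2,50,98],axis=0).round(4).tolist())
    for s in (1,-1):
        q=L[(abs(L[...,0])<.03)&(abs(L[...,1]-s*.028)<.012)&(L[...,2]>-.025)&(L[...,2]<.01)]
        if len(q): print("  tab",s,len(q),q.min(0),q.max(0),q.mean(0))
    f=L[(abs(L[...,0]-.056)<.05)&(abs(L[...,1])<.1)&(L[...,2]>.03)&(L[...,2]<.115)]
    if len(f)>50: print("  flap slope",np.polyfit(f[:,2],f[:,0],1))
    save(c,n+"bay.png",(230,160,430,330) if n=="scene" else (200,130,380,270),4)
```

```text
t17.8 [0.4896 0.1403 0.3513] w0.0857 F [ 0.1 -0.3 -0.3]
bay [ 0.54679456 -0.02987394  0.125     ]
scene 0.73 [342.8, 216.3] [[-0.2239, -0.1789, -0.1179], [-0.1713, -0.1358, -0.0916], [-0.12, -0.104, -0.0843]]
  -0.033 -0.02 147 [[-0.0494, -0.0698, -0.033], [-0.0361, 0.0362, -0.0321], [0.0134, 0.0749, -0.0291]]
  -0.037 -0.033 353 [[-0.0495, -0.0737, -0.0368], [-0.0366, 0.0406, -0.0347], [0.0072, 0.0734, -0.0331]]
  -0.06 -0.037 81 [[-0.0491, -0.0713, -0.048], [-0.0412, 0.0131, -0.0385], [0.0089, 0.0711, -0.037]]
  flap slope [-0.02071384  0.06037359]
  -0.02 -0.002 61 [[-0.013, 0.0234, -0.0164], [-0.0001, 0.0288, -0.0086], [0.0146, 0.0349, -0.0048]]
  -0.033 -0.02 555 [[-0.0472, -0.0801, -0.0329], [0.0, 0.0091, -0.0316], [0.0481, 0.0822, -0.0258]]
  -0.037 -0.033 1077 [[-0.0464, -0.0825, -0.0369], [0.0004, 0.0031, -0.035], [0.0479, 0.0817, -0.0331]]
  -0.06 -0.037 744 [[-0.0457, -0.0811, -0.0542], [-0.0013, -0.0138, -0.0392], [0.0479, 0.0807, -0.0371]]
  tab 1 67 [-0.0135403   0.0232923  -0.02409021] [ 0.01624112  0.03581655 -0.00161923] [-0.00027229  0.0287587  -0.01045204]
  flap slope [-0.01137934  0.05564896]
```

View pics/topbay.png

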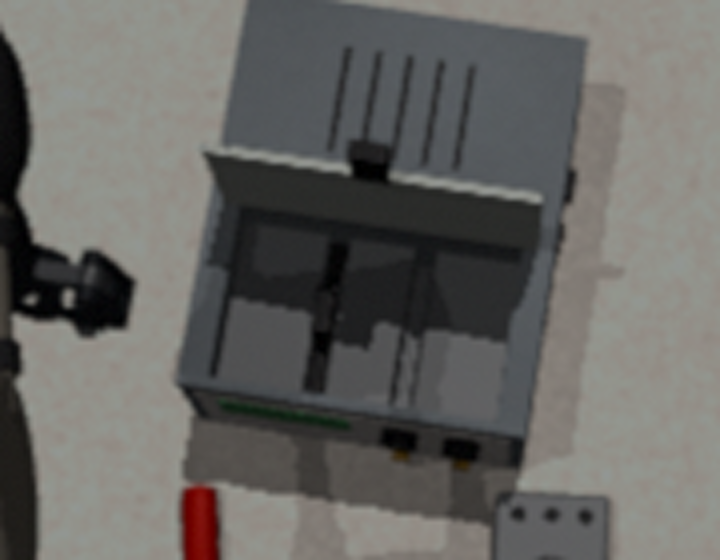

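The filter, black with a grip tab, is in the left slot (y≈+28; tab at top-crop (325,300)). The right slot at (405,350) holds the recessed blank. The lateral force on the flap tab suggested the unit lies about 1.5 mm further to -y, so I'll aim at y=0.0265 and descend with force checks.

Run:
```python
from h import *
B=H-.056*ex
P=lambda x,y,z: B+x*ex+y*ey+z*ez
go(P(-.06,.0265,.09),YJ)
arm.line_to(P(-.004,.0265,.02),.15); st()
F0=arm.get_state()["contact_force"]
for z in (.0,-.01,-.018,-.025,-.031):
    arm.line_to(P(-.004,.0265,z),.08); F=arm.get_state()["contact_force"]-F0
    if np.linalg.norm(F)>8: print("contact",z,F); raise SystemExit
arm.close(); st()
for z in (-.02,.0,.035): arm.line_to(P(-.004,.0265,z),.1); st()
c=cam("scene"); save(c,"lift.png",(230,120,430,300),4)
```

```text
t19.5 [ 0.5465 -0.0027  0.1457] w0.0857 F [-1.1  0.5  0. ]
t21.6 [ 0.5465 -0.0031  0.0942] w0.0108 F [-1.   0.7  2.1]
t21.9 [ 0.5466 -0.0031  0.1053] w0.0107 F [-1.   0.1 -2.4]
t22.2 [ 0.5465 -0.0031  0.125 ] w0.0108 F [ 0.8 -0.2 -2.3]
t22.7 [ 0.546  -0.003   0.1595] w0.0106 F [ 0.2 -0.8 -1.7]
```

View pics/lift.png

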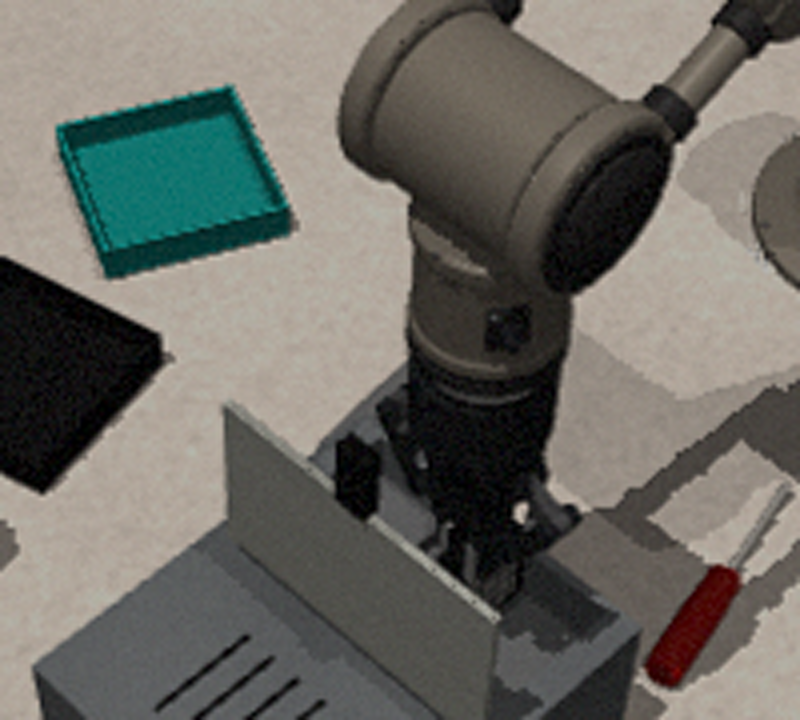

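The grasp holds and the plate is rising beside the upright flap (crop (505,580)). The wrench reads about 2 N of load. I'll move on to the tray.

Run:
```python
from h import *
B=H-.056*ex
P=lambda x,y,z: B+x*ex+y*ey+z*ez
arm.line_to(P(-.007,.0265,.08),.1)
arm.line_to(P(-.03,.0265,.14),.15); st()
arm.line_to(P(-.07,.0265,.15),.15)
z=.26; T=np.array([.515,-.394,z])
p0=arm.get_state()["tcp_pos"]
try:
    for f in np.linspace(0,1,4)[1:]: arm.line_to(p0+f*(T-p0),.2)
except arm.PlanningError as e: print("plan",e); go(T,-0.65+np.pi/2)
arm.dwell(.5); st()
for n in ("scene","top"):
    c=cam(n); W=c["W"]; save(c,n+"end.png",None if n=="top" else (150,60,470,300),1 if n=="top" else 2.5)
    for d in arm.regions_of("filter_center",n)[:1]:
        q=W[d["mask"]]; q=q[~np.isnan(q[:,0])]; print(n,d["conf"],d["point"],np.percentile(q,[3,50,97],axis=0).round(3).tolist())
    q=W[(abs(W[...,0]-.515)<.1)&(abs(W[...,1]+.394)<.07)&(W[...,2]>.1)&(W[...,2]<.25)]
    if len(q): print(n,"low",np.percentile(q,[1,50,99],axis=0).round(3).tolist())
    d=np.hypot(W[...,0]-.5533,W[...,1]-.3577); k=W[(d<.05)&(W[...,2]>.055)&(W[...,2]<.08)]; print(" flange",len(k),np.median(k,0).round(4))
```

```text
t23.9 [5.204e-01 4.000e-04 2.642e-01] w0.0109 F [-0.8 -0.1 -1.3]
t27.3 [ 0.515  -0.3938  0.2601] w0.0104 F [ 0.4  0.1 -2.1]
scene 0.93 [221.6, 154.1] [[0.475, -0.399, 0.201], [0.527, -0.39, 0.233], [0.568, -0.383, 0.27]]
scene low [[0.471, -0.403, 0.197], [0.524, -0.39, 0.225], [0.569, -0.382, 0.25]]
 flange 1093 [0.5569 0.3576 0.0656]
top 0.68 [293.6, 180.6] [[0.59, -0.126, 0.131], [0.602, -0.034, 0.203], [0.614, 0.057, 0.286]]
top low [[0.498, -0.387, 0.2], [0.508, -0.385, 0.229], [0.524, -0.383, 0.249]]
 flange 713 [0.551  0.357  0.0652]
```

View pics/sceneend.png

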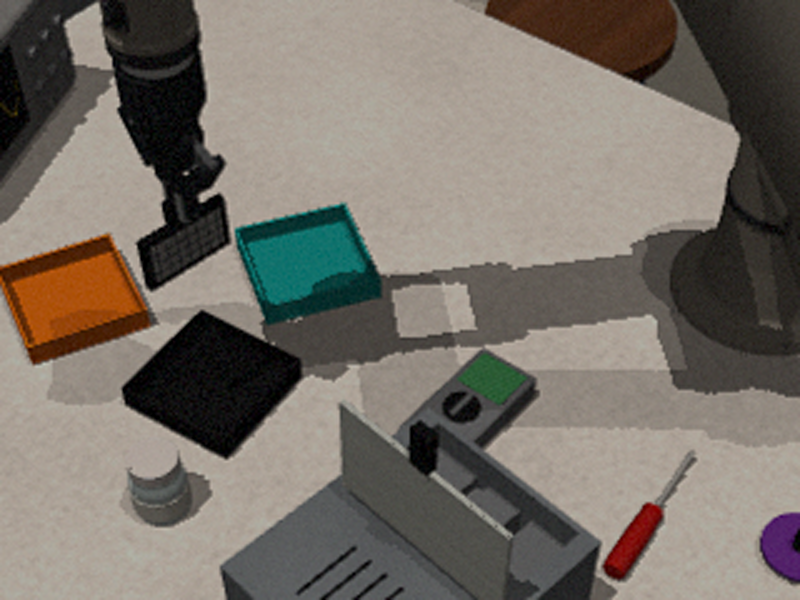

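View pics/topend.png

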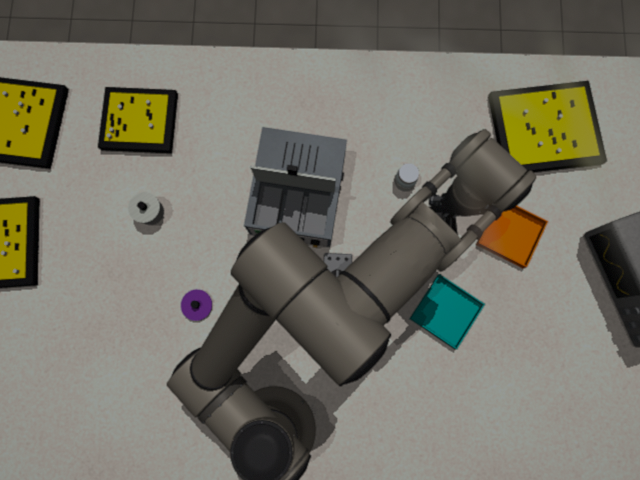

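In the scene crop the plate hangs upright in the fingers at (185,240), above the black tray. The flap is up, and the meter, jar and screwdriver look undisturbed. The top view shows the cover on the cup at (146,209). The plate's centre is about (0.522,-0.391,0.23), against the tray's (0.515,-0.394). I'm handing in.

```bash
python3 -c "
from h import *
st(); arm.hand_in()"
```

```text
t27.5 [ 0.515 -0.394  0.26 ] w0.0107 F [ 0.4 -0.3 -1.3]
the job is handed in; nothing more can be done
```

I put the aluminium cover on the cup and let go of it. I then swung the flap up to about 1.55 rad, drew the filter plate from the left slot, and held it over the black tray. I handed in at 27.5 s; no verdict is reported.

**Cover:** the flange top reads z ≈ 0.065 m in both cameras, flat and centred to about 1–2 mm.

**Filter:** it is upright and held at a width of 10.7 mm. Its centre is about 8 mm from the tray's, and its lower edge is about 0.195 m up.

**Flap and bystanders:** the flap stands upright in both final pictures, and the meter, jar and screwdriver look unmoved. The blank was seen recessed in its slot before the lift, but I did not measure it afterwards.

**Disagreements:**
- The two cameras differ by about 2 mm in y.
- In the last top picture the network reported the flap as the filter, because the arm hid the real one. I disregarded that and relied on the scene camera and the depth points.

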